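# Find the unlocked paint-store lid and push it open

## Robot

A 6-joint arm with a two-finger parallel gripper is mounted at the origin on the work surface. World frame = base frame: x ahead of the robot, y to its left, z up, the work surface at z = 0. Lengths are in m, angles in rad, forces in N, time in s.
With the tool pointing down it reaches from about 0.35 to 0.975 m from the base axis. Payload 4.9 kg.
Tool frame: the origin (TCP) lies midway between the tips of the shut fingers; the grasp point (between the pads) lies 19 mm behind it; z points along the fingers, y is the line along which they close (so a half turn about z gives the same grasp; the last joint's range is limited). The gripper opens to 85 mm and grips with 20 to 120 N. Pads are 22 mm wide; open, the fingers measure 114 mm over their backs; the gripper's body (76 mm by 85 mm) begins 54 mm behind the grasp point. The pads swing forward as they close: fully open they stand 13 mm farther back than shut.
Start: joints at [1.098, 0.053, 1.613, -0, 1.476, -0.119], TCP at [0.217, 0.586, 0.231] pointing down, gripper open.
Joint ranges: [-3.01, 3.01], [-1.01, 2.22], [0.06, 2.58], [-1.02, 4.17], [0.09, 2.62], [-3.14, 3.14]. Speed limits (rad/s): [2.57, 2.57, 3.14, 3.14, 3.14, 3.14].

## Interface

Orientations are given as a unit quaternion [w, x, y, z].
In Python, from plant import state, grab_frame, camera_info, job_done, spot_in, masks_of, pinpoint gives the robot as it stands.
- The arm moves only by the shell command python3 -m handwheel 'ROWS' [OPENING]. ROWS is JSON, a list that holds one entry, the list of rows, each a list of 6 numbers: the shift along the world's x, y, z in m, then the turn, a rotation vector about the world's x, y, z in degrees. In form: [[[tx, ty, tz, ax, ay, az], ...]]. A call has 1 to 20 rows; each row shifts and turns the commanded pose from where the row before left it; what a row does not reach is not made up. A row lasts 1/12 s, in which the tool goes at most 41.7 mm and 7.16 degrees, less where a joint would pass 70% of its speed; a pose out of reach is approached as far as the arm can. A call is refused whole if a number of a shift passes 0.0417 or a number of a turn 7.16, either way. A call with a gripper value outside its range is refused whole. OPENING is the opening, from 0 (shut) to 1 (fully open), set as the call begins (- or left out, the last holds). The fingers move at their own pace and stop on an object; the grip force is fixed at half the most. Time passes only in rows, so rows that do not move let the fingers close. It gives the time, the measured TCP pose, the force, the opening and the grip force at its end, in the units of the state.
- state(): the state, without advancing time (a new reading comes with each control period).
- grab_frame(name): name is "scene" or "top" or "wrist"; returns (picture, depth): 400x640x3 uint8, blue, green, red; 400x640 float32, m along the optical axis (not along the pixel's ray), 0 where there is no reading.
- camera_info(name): a dict with "fx", "fy", "cx", "cy" (pixels), "distortion" ([k1, k2, p1, p2, k3] as OpenCV has them; the pictures are not rectified), "T" (4x4, takes a point from camera to world coordinates). Camera axes: x right, y up, looking along -z (the intrinsics and any distortion apply to the point x, -y, -z); pixel columns grow to the right and rows downward; lengths in m; the calibration is good to about 2 mm. A picture is of the moment at which its call begins: read the wrist's pose just before it. camera_info takes no time and is no camera call; for the wrist camera it gives the pose at the moment of the call.
- job_done(): hands the job in; it is judged then, once.
Trained networks look in the newest picture that a camera, given by its name, has taken for a name from the list of things; names that differ only in an ending like _2 or _b are one class to them, and where a whole thing is asked for, a point or a joint stands for the part that bears it (a point fixed in the world has none). Each returns a list of dicts, best first, with "conf" (0 to 1); they miss things now and then, are a little off and sometimes report something else, mostly with a low value. They report only what shows in the picture. A call takes as long as a camera call.
- spot_in(camera, thing): "box" ([left, top, width, height] in pixels, round what is visible of it).
- masks_of(camera, thing): "region" (400x640 bool, what is visible of it) and "box" ([left, top, width, height] in pixels, round what is visible of it).
- pinpoint(camera, thing): "position" ([column, row] in pixels: a listed point, or the origin of a listed thing).
The state is a dict: "time": time; "joint_pos": joint angles; "joint_vel": joint speeds; "joint_efforts": joint torques, N m; "tool_pos": TCP position; "tool_rot": TCP orientation; "contact_force": force on the tool from outside, world axes, zero at the start; "ft_torque": the same for the moment, N m; "gripper_width": opening from 0.0 (shut) to 1.0 (fully open); "grasp_force": force on a finger pad.
Only numpy, scipy, OpenCV 4.12 (cv2) and the standard library are available. Lean on these libraries where they do the work, as an engineer would, in place of code of your own. Each camera call takes 0.05 s, during which the arm holds its last target. There are 200 camera calls.

## Task

One of the four tip-up lids on the plywood paint store has been left unlocked: press lightly on the tails of the lids, at the round marks, until you find the one that rocks, then push that lid fully open until it leans back against its stop, and leave it so with the other lids shut. Nothing needs gripping: just press and push with the fingertips, pick nothing up, and leave the paints, brushes and other things where they are.

Things in the scene. Friction and masses are not known exactly. Their poses are not given: they have to be found in the camera images.
- console: Plywood paint store fixed to the table, 236 (x) x 450 (y) x 120 mm high, turned up to 11 degrees; origin under its centre, x from front (robot side) to back, y left, z up. Four identical flush lids lie in a row in its top, centred at y = 168, 76, -76, -168 mm. A hidden lock under the tail holds three of them; nothing outside shows which. Below the free lid's tail the well is clear 60 mm deep.
- lid_a (a joint): Angle of the far left lid (rad): 0 shut and flush; grows as its tail goes down and its front rises, 1.57 upright, 1.85 at its stop. Stiff hinge (0.06 Nm): a lid stays where it is left. The free lid's tail yields to 2 to 5 N; a locked lid gives at most 0.06 rad.
- lid_a_pivot (a point): Middle of the crosswise pin (along the console's y) on which the far left lid turns; at mid thickness, 6 mm below the lid's top, 114 mm above the table; fixed in the console. The lid is a plain board 150 (x) x 80 (y) x 12 mm with nothing to grip: a 50 mm tail behind the pin, 100 mm in front of it; 2 mm gaps around.
- lid_a_press (a point): Spot near the centre of the dark round press mark (26 mm across) on the upper face of the far left lid's tail, 36 mm behind the pin; moves with the lid.
- lid_a_front (a point): Middle of the upper edge of the far left lid's front end, 100 mm in front of the pin; moves with the lid.
- lid_b (a joint): Angle of the inner left lid (rad): 0 shut and flush; grows as its tail goes down and its front rises, 1.57 upright, 1.85 at its stop. Stiff hinge (0.06 Nm): a lid stays where it is left. The free lid's tail yields to 2 to 5 N; a locked lid gives at most 0.06 rad.
- lid_b_pivot (a point): Middle of the crosswise pin (along the console's y) on which the inner left lid turns; at mid thickness, 6 mm below the lid's top, 114 mm above the table; fixed in the console. The lid is a plain board 150 (x) x 80 (y) x 12 mm with nothing to grip: a 50 mm tail behind the pin, 100 mm in front of it; 2 mm gaps around.
- lid_b_press (a point): Spot near the centre of the dark round press mark (26 mm across) on the upper face of the inner left lid's tail, 36 mm behind the pin; moves with the lid.
- lid_b_front (a point): Middle of the upper edge of the inner left lid's front end, 100 mm in front of the pin; moves with the lid.
- lid_c (a joint): Angle of the inner right lid (rad): 0 shut and flush; grows as its tail goes down and its front rises, 1.57 upright, 1.85 at its stop. Stiff hinge (0.06 Nm): a lid stays where it is left. The free lid's tail yields to 2 to 5 N; a locked lid gives at most 0.06 rad.
- lid_c_pivot (a point): Middle of the crosswise pin (along the console's y) on which the inner right lid turns; at mid thickness, 6 mm below the lid's top, 114 mm above the table; fixed in the console. The lid is a plain board 150 (x) x 80 (y) x 12 mm with nothing to grip: a 50 mm tail behind the pin, 100 mm in front of it; 2 mm gaps around.
- lid_c_press (a point): Spot near the centre of the dark round press mark (26 mm across) on the upper face of the inner right lid's tail, 36 mm behind the pin; moves with the lid.
- lid_c_front (a point): Middle of the upper edge of the inner right lid's front end, 100 mm in front of the pin; moves with the lid.
- lid_d (a joint): Angle of the far right lid (rad): 0 shut and flush; grows as its tail goes down and its front rises, 1.57 upright, 1.85 at its stop. Stiff hinge (0.06 Nm): a lid stays where it is left. The free lid's tail yields to 2 to 5 N; a locked lid gives at most 0.06 rad.
- lid_d_pivot (a point): Middle of the crosswise pin (along the console's y) on which the far right lid turns; at mid thickness, 6 mm below the lid's top, 114 mm above the table; fixed in the console. The lid is a plain board 150 (x) x 80 (y) x 12 mm with nothing to grip: a 50 mm tail behind the pin, 100 mm in front of it; 2 mm gaps around.
- lid_d_press (a point): Spot near the centre of the dark round press mark (26 mm across) on the upper face of the far right lid's tail, 36 mm behind the pin; moves with the lid.
- lid_d_front (a point): Middle of the upper edge of the far right lid's front end, 100 mm in front of the pin; moves with the lid.
- jar: White paint jar with black cap, 42 mm wide, 50 mm high, standing on the console's centre deck; a bystander, origin under its centre.
- pan: Terracotta-coloured paint cake, 38 mm wide, 16 mm high, lying on the console's front deck; a bystander, origin under its centre.
- eraser: White eraser 24 x 50 x 14 mm lying on the console's front deck; a bystander, origin under its centre.
- glue: White bottle 48 mm wide, 125 mm high, on the table to the right; a bystander, origin under its centre.
- brush_pot: Clear cup of brushes, 76 mm wide, 200 mm high with the brushes, on the table to the right; a bystander, origin under its centre.
- tape: Roll of blue tape, 84 mm wide, 24 mm high, lying on the table to the left; a bystander, origin under its centre.
- brush: Paintbrush 200 mm long lying on the table to the front right; a bystander.

How it is judged:
On the way:
1. the unlocked lid rocks under a press on its tail (((value of joint lid_a above 0.12 rad and contact force between the fingers and lid_a above 0.3 N) or (value of joint lid_b above 0.12 rad and contact force between the fingers and lid_b above 0.3 N) or (value of joint lid_c above 0.12 rad and contact force between the fingers and lid_c above 0.3 N) or (value of joint lid_d above 0.12 rad and contact force between the fingers and lid_d above 0.3 N))), for 0.05 s.
At the end, for the whole second after the job is handed in: One lid is open to at least 1.6 rad (stop at 1.85), at rest, and the other three are shut to within 0.1 rad (((value of joint lid_a above 1.6 rad and value of joint each of lid_b, lid_c, lid_d below 0.1 rad) or (value of joint lid_b above 1.6 rad and value of joint each of lid_a, lid_c, lid_d below 0.1 rad) or (value of joint lid_c above 1.6 rad and value of joint each of lid_a, lid_b, lid_d below 0.1 rad) or (value of joint lid_d above 1.6 rad and value of joint each of lid_a, lid_b, lid_c below 0.1 rad)) and velocity of joint each of lid_a, lid_b, lid_c, lid_d below 0.05 rad/s); the robot touches nothing.
It fails at once if a lid is hit or pressed with more than 60 N (contact force between any of the arm, the fingers and lid_a above 60 N or contact force between any of the arm, the fingers and lid_b above 60 N or contact force between any of the arm, the fingers and lid_c above 60 N or contact force between any of the arm, the fingers and lid_d above 60 N).
It fails at once if a bystander is pushed more than 30 mm from its place, or lifted or carried (distance of any of jar, pan, eraser, glue, brush_pot, tape, brush from where it was at the start of the episode above 0.03 m).
It fails at once if a bystander is picked up (raised more than 12 mm) (height (world z) of any of jar, pan, eraser above 0.132 m or height (world z) of any of glue, brush_pot, tape above 0.012 m or height (world z) of brush above 0.025 m).
It fails at once if a standing bystander is knocked over (angle between any of jar, glue, brush_pot's own z axis and vertical above 0.5 rad).
It also fails if it takes over 51 s, if anything falls off the work surface, if the arm or the gripper's body presses on something with over 40 N, if the wrist force passes 120 N, or if a joint passes its speed limit or range.

## Working session

There is one attempt and no reset: what is moved stays moved. The work goes in short steps, Python scripts to look and compute and a shell command to move; the robot and the scene stay as the last step left them, time stands still between calls to the robot, and variables do not carry over. Pictures are saved under pics/ and viewed, at most 10 in all, crops included, and the job is handed in when it is done.

```bash
mkdir -p pics
cat > h.py <<'E'
import numpy as np,cv2
from plant import *
def ray(cam,px):
    c=camera_info(cam);K=np.array([[c['fx'],0,c['cx']],[0,c['fy'],c['cy']],[0,0,1]])
    u=cv2.undistortPoints(np.array([[px]],float),K,np.array(c['distortion'],float))[0,0]
    T=np.array(c['T']);return T[:3,3],T[:3,:3]@np.array([u[0],-u[1],-1.])
def at_z(cam,px,z):
    o,d=ray(cam,px);return o+d*(z-o[2])/d[2]
E
python3 - <<'E'
from h import *
for cam in("top","scene"):
    p,d=grab_frame(cam);cv2.imwrite(f"pics/{cam}0.png",p)
    for t,z in(("lid_a_press",.12),("lid_a_front",.12),("lid_a_pivot",.114),("console",0),("jar",.12),("pan",.12),("eraser",.12)):
        for r in pinpoint(cam,t):
            q=r['position'];dd=d[min(399,int(q[1])),min(639,int(q[0]))];o,v=ray(cam,q)
            print(cam,t,np.round(q),round(r['conf'],2),at_z(cam,q,z).round(3),(o+v*dd).round(3))
s=state();print(s)
E
```

```text
top lid_a_press [258. 144.] 0.72 [0.598 0.154 0.12 ] [0.597 0.154 0.125]
top lid_a_pivot [263. 160.] 0.97 [0.558 0.143 0.114] [0.557 0.141 0.124]
top console [327. 173.] 0.85 [ 0.538 -0.028  0.   ] [ 0.525 -0.025  0.12 ]
top jar [326. 186.] 0.78 [ 0.493 -0.024  0.12 ] [ 0.488 -0.023  0.17 ]
top pan [316. 204.] 0.7 [0.445 0.003 0.12 ] [0.444 0.003 0.143]
top eraser [385. 200.] 0.67 [ 0.456 -0.177  0.12 ] [ 0.456 -0.174  0.138]
scene lid_a_press [389. 205.] 0.92 [0.589 0.158 0.12 ] [0.593 0.155 0.123]
scene lid_a_front [361. 184.] 0.66 [0.455 0.145 0.12 ] [0.458 0.143 0.122]
scene lid_a_pivot [381. 199.] 0.83 [0.546 0.161 0.114] [0.552 0.156 0.12 ]
scene lid_a_pivot [361. 182.] 0.68 [0.439 0.156 0.114] [0.448 0.149 0.122]
scene console [329. 245.] 0.61 [ 0.538 -0.022  0.   ] [ 0.65  -0.089  0.122]
scene console [458. 203.] 0.36 [0.583 0.466 0.   ] [ 0.583  0.467 -0.001]
scene jar [325. 209.] 0.61 [ 0.506 -0.018  0.12 ] [ 0.523 -0.028  0.136]
scene pan [357. 183.] 0.67 [0.443 0.138 0.12 ] [0.44  0.139 0.118]
scene pan [330. 243.] 0.64 [ 0.641 -0.081  0.12 ] [ 0.642 -0.082  0.122]
scene 
[... 251 characters left out ...]
1.09799090e+00,  5.26610567e-02,  1.61289304e+00, -5.42841345e-06,
        1.47601428e+00, -1.19024612e-01]), 'joint_vel': array([-5.55197081e-05, -1.11843222e-03,  1.94616935e-03, -1.36370375e-03,
       -1.15513627e-03, -1.43560744e-03]), 'joint_efforts': array([-3.22731594e-04, -3.93635952e+01, -3.70442533e+01, -1.74886118e-04,
        3.48006197e-04,  7.45064682e-06]), 'tool_pos': array([0.21653578, 0.58627012, 0.2313319 ]), 'tool_rot': array([6.12437179e-06, 1.75969108e-01, 9.84395689e-01, 1.08230052e-05]), 'contact_force': array([-0.1570098 ,  0.10480321,  0.45003119]), 'ft_torque': array([-0.04343033,  0.00344508,  0.00182699]), 'grasp_force': 0.0, 'gripper_width': 1.0006982011009968}
```

Run:
```python
from h import *
p=cv2.imread("pics/top0.png");cv2.imwrite("pics/top0c.png",cv2.resize(p[110:260,210:450],None,fx=3.3,fy=3.3,interpolation=3))
grab_frame("top")
for l in "abcd":
  for k,z in(("press",.12),("pivot",.114),("front",.12)):
    for cam in("top",):
      for r in pinpoint(cam,f"lid_{l}_{k}"): print(l,k,cam,np.round(r['position'],1),round(r['conf'],2),at_z(cam,r['position'],z).round(3))
```

```text
a press top [259.7 145.8] 0.61 [0.595 0.15  0.12 ]
a pivot top [260.3 158.1] 0.87 [0.563 0.149 0.114]
a pivot top [383.8 195. ] 0.74 [ 0.471 -0.174  0.114]
a pivot top [263.1 199.6] 0.16 [0.455 0.14  0.114]
a front top [262.3 202.2] 0.59 [0.448 0.141 0.12 ]
b press top [294.4 142.6] 0.67 [0.604 0.06  0.12 ]
b pivot top [294.3 157. ] 0.74 [0.567 0.06  0.114]
b pivot top [391.8 137.6] 0.4 [ 0.622 -0.194  0.114]
b pivot top [328.3 183.5] 0.34 [ 0.499 -0.029  0.114]
b pivot top [301.8 195. ] 0.19 [0.468 0.04  0.114]
b front top [299.3 195.6] 0.57 [0.466 0.046 0.12 ]
b front top [295.5 158.4] 0.47 [0.563 0.057 0.12 ]
c press top [354.4 135.4] 0.59 [ 0.625 -0.095  0.12 ]
c press top [385.6 148.7] 0.23 [ 0.591 -0.177  0.12 ]
c pivot top [355.4 153.6] 0.71 [ 0.578 -0.099  0.114]
c front top [352.1 137.9] 0.4 [ 0.618 -0.089  0.12 ]
d press top [390.5 135.5] 0.59 [ 0.626 -0.19   0.12 ]
d pivot top [386.7 148.8] 0.92 [ 0.592 -0.181  0.114]
d front top [390.4 187.7] 0.62 [ 0.49 -0.19  0.12]
```

View pics/top0c.png

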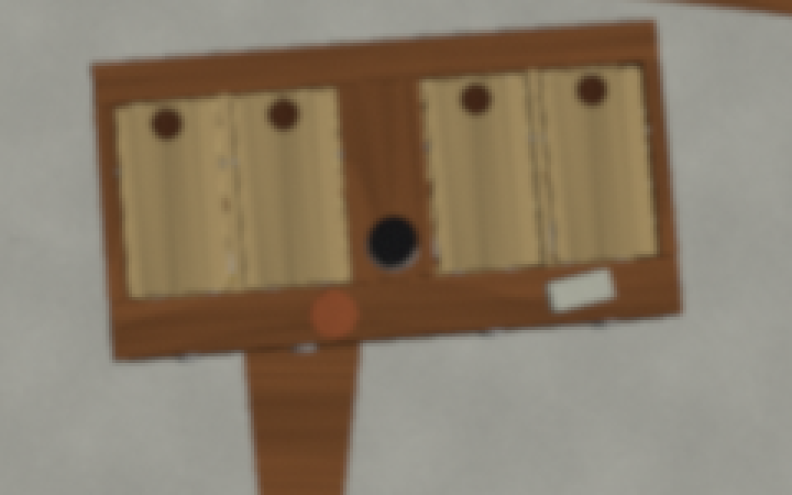

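View pics/scene0.png

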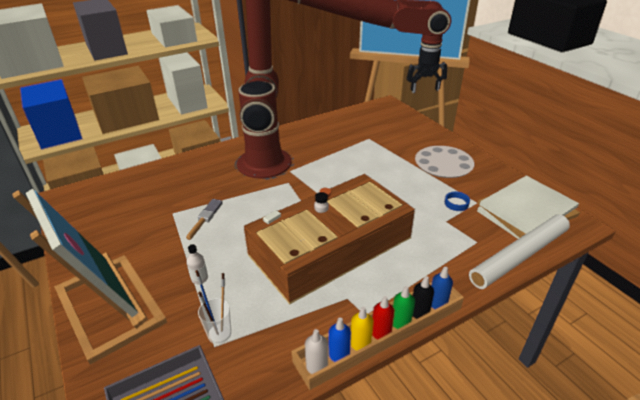

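The crop shows the four marks at full-image pixels (260.6,147.3), (295.8,144.5), (354.2,140) and (389.1,137.3). The jar is on the centre deck, and the pan and eraser are on the front deck, clear of the tails.

Run:
```python
from h import *
P=[at_z("top",q,.12)[:2] for q in((260.6,147.3),(295.8,144.5),(354.2,140),(389.1,137.3))]
ys=np.array([168,76,-76,-168])/1000
P=np.array(P);print(P.round(4))
A=np.polyfit(ys,P,1);print(A.round(4), np.degrees(np.arctan2(-A[0,0],A[0,1])),np.linalg.norm(A[0]))
for q in((93,64),(655,20),(682,314),(115,360),(115,105),(127,297),(640,67),(657,256)): print(q,at_z("top",(210+q[0]/3.3,110+q[1]/3.3),.12).round(4))
```

```text
[[ 0.5907  0.148 ]
 [ 0.5991  0.0568]
 [ 0.613  -0.0948]
 [ 0.6215 -0.1859]]
[[-0.0917  0.9945]
 [ 0.6061 -0.019 ]] 5.268096126238952 0.9986873107370235
(93, 64) [0.6371 0.2075 0.12  ]
(655, 20) [ 0.6787 -0.2369  0.12  ]
(682, 314) [ 0.4454 -0.2584  0.12  ]
(115, 360) [0.404  0.1853 0.12  ]
(115, 105) [0.6046 0.1893 0.12  ]
(127, 297) [0.4534 0.1768 0.12  ]
(640, 67) [ 0.6407 -0.2248  0.12  ]
(657, 256) [ 0.4908 -0.2385  0.12  ]
```

```bash
python3 -m handwheel '[[[0.025,-0.0292,-0.004,0,0,1.7],[0.025,-0.0292,-0.004,0,0,1.7],[0.025,-0.0292,-0.004,0,0,1.7],[0.025,-0.0292,-0.004,0,0,1.7],[0.025,-0.0292,-0.004,0,0,1.7],[0.025,-0.0292,-0.004,0,0,1.7],[0.025,-0.0292,-0.004,0,0,1.7],[0.025,-0.0292,-0.004,0,0,1.7],[0.025,-0.0292,-0.004,0,0,1.7],[0.025,-0.0292,-0.004,0,0,1.7],[0.025,-0.0292,-0.004,0,0,1.7],[0.025,-0.0292,-0.004,0,0,1.7],[0.025,-0.0292,-0.004,0,0,1.7],[0.025,-0.0292,-0.004,0,0,1.7],[0.024,-0.0292,-0.004,0,0,1.7],[0,0,0,0,0,0],[0,0,0,0,0,0]]]' 0
```

```text
time: 2.87
tool_pos: [0.5912, 0.1467, 0.1708]
tool_rot: [-0.001, -0.044, 0.999, 0.0]
contact_force: [-0.7, 0.8, -0.5]
gripper_width: -0.002
grasp_force: 0.0
```

```bash
python3 -m handwheel '[[[0,0,-0.02,0,0,0],[0,0,-0.02,0,0,0],[0,0,-0.007,0,0,0],[0,0,-0.002,0,0,0],[0,0,-0.002,0,0,0],[0,0,-0.001,0,0,0],[0,0,-0.001,0,0,0],[0,0,0,0,0,0],[0,0,0,0,0,0]]]'
```

```text
time: 3.62
tool_pos: [0.5912, 0.1488, 0.1197]
tool_rot: [0.001, -0.046, 0.999, 0.0]
contact_force: [-0.1, 1.1, 3.1]
gripper_width: 0.002
grasp_force: 1.5
```

```bash
python3 -m handwheel '[[[0,0,-0.0015,0,0,0],[0,0,-0.0015,0,0,0],[0,0,0,0,0,0],[0,0,0,0,0,0]]]'
```

```text
time: 3.95
tool_pos: [0.5913, 0.1488, 0.1194]
tool_rot: [0.001, -0.046, 0.999, 0.0]
contact_force: [-7.9, 0.7, 15.2]
gripper_width: 0.005
grasp_force: 7.6
```

Lid a is locked: it took 15 N with no give. Next is lid b.

```bash
python3 -m handwheel '[[[0,0,0.02,0,0,0],[0,0,0.01,0,0,0],[0.003,-0.03,0,0,0,0],[0.003,-0.03,0,0,0,0],[0.0024,-0.0312,0,0,0,0],[0,0,0,0,0,0],[0,0,-0.02,0,0,0],[0,0,-0.006,0,0,0],[0,0,-0.002,0,0,0],[0,0,-0.002,0,0,0],[0,0,-0.0015,0,0,0],[0,0,0,0,0,0],[0,0,0,0,0,0]]]'
```

```text
time: 5.03
tool_pos: [0.5993, 0.0573, 0.1144]
tool_rot: [0.001, -0.046, 0.999, -0.0]
contact_force: [1.2, -1.7, 3.1]
gripper_width: -0.002
grasp_force: 1.4
```

Lid b rocks: about 0.15 rad at 3 N. I'll press it on down into the well.

```bash
python3 -m handwheel '[[[-0.003,0,-0.003,0,0,0],[0,0,-0.003,0,0,0],[0,0,-0.003,0,0,0],[0,0,-0.003,0,0,0],[0,0,-0.003,0,0,0],[0,0,-0.003,0,0,0],[0,0,-0.003,0,0,0],[0,0,-0.003,0,0,0],[0,0,0,0,0,0],[0,0,0,0,0,0]]]'
python3 - <<'E'
from h import *
p,d=grab_frame("scene");cv2.imwrite("pics/s1.png",cv2.resize(p[120:320,220:460],None,fx=3,fy=3))
E
```

```text
time: 5.87
tool_pos: [0.595, 0.0572, 0.0885]
tool_rot: [-0.001, -0.046, 0.999, 0.0]
contact_force: [1.3, 0.4, -0.2]
gripper_width: 0.006
grasp_force: 0.3
```

View pics/s1.png

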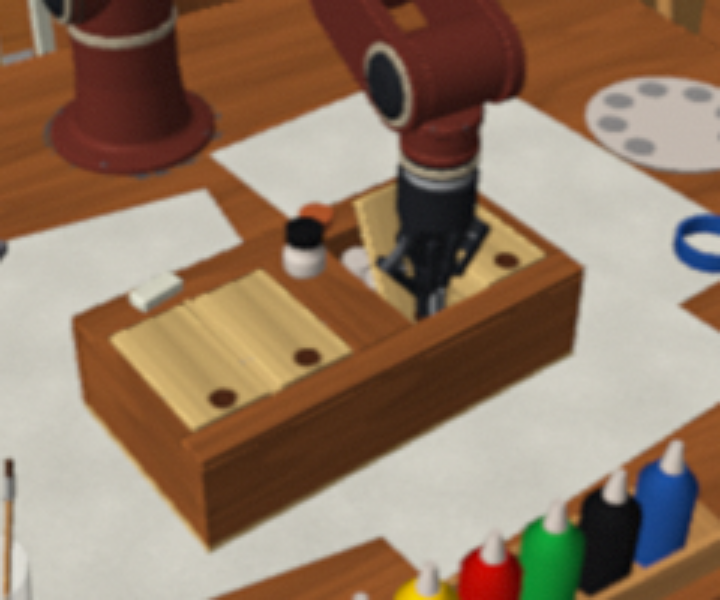

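Lid b is raised to roughly 50°, with its front up between the gripper and the jar side. I'll retract, go over to the front and come down ahead of the lid.

```bash
python3 -m handwheel '[[[0,0,0.02,0,0,0],[0.002,0,0.03,0,0,0],[0.004,0,0.035,0,0,0],[0.004,0,0.04,0,0,0],[0,0,0.035,0,0,0],[0,0,0,0,0,0],[-0.0333,-0.003,0,0,0,0],[-0.0333,-0.003,0,0,0,0],[-0.0333,-0.003,0,0,0,0],[-0.0333,-0.003,0,0,0,0],[-0.0333,-0.003,0,0,0,0],[0,0,0,0,0,0],[0,0,-0.028,0,0,0],[0,0,-0.028,0,0,0],[0,0,-0.027,0,0,0],[0,0,0,0,0,0],[0,0,0,0,0,0]]]'
python3 - <<'E'
from h import *
p,d=grab_frame("scene");cv2.imwrite("pics/s2.png",cv2.resize(p[120:320,220:460],None,fx=3,fy=3))
E
```

```text
time: 7.33
tool_pos: [0.438, 0.0422, 0.165]
tool_rot: [-0.002, -0.046, 0.999, 0.0]
contact_force: [0.0, 0.5, 1.0]
gripper_width: -0.002
grasp_force: 0.0
```

View pics/s2.png

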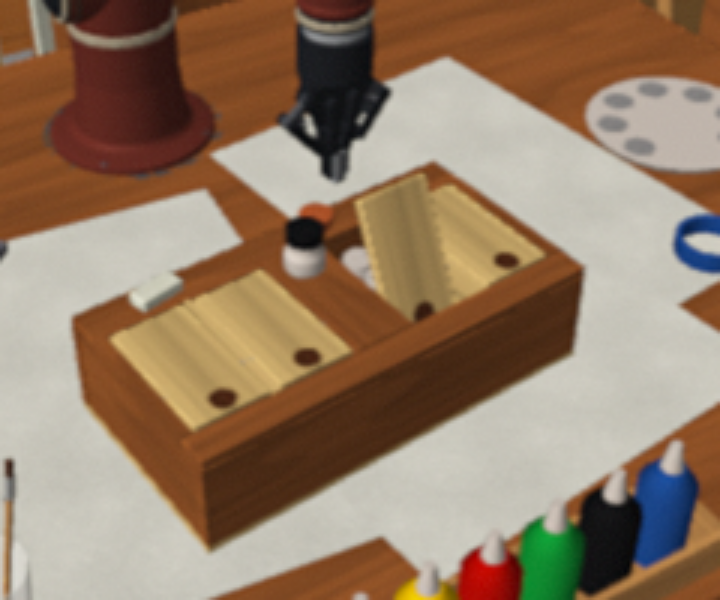

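The lid stays at about 50°, and the fingers are clear in front of it. Now I'll push it backward.

```bash
python3 -m handwheel '[[[0.02,0.0018,0,0,0,0],[0.01,0.0009,0,0,0,0],[0.01,0.0009,0,0,0,0],[0.01,0.0009,0,0,0,0],[0.01,0.0009,0,0,0,0],[0.01,0.0009,0,0,0,0],[0.01,0.0009,0,0,0,0],[0.01,0.0009,0,0,0,0],[0.008,0.0007,0,0,0,0],[0.008,0.0007,0,0,0,0],[0,0,0,0,0,0]]]'
```

```text
time: 8.3
tool_pos: [0.5501, 0.0516, 0.173]
tool_rot: [0.005, -0.046, 0.999, -0.0]
contact_force: [-0.9, -0.5, 0.4]
gripper_width: -0.0
grasp_force: 0.0
```

```bash
python3 -m handwheel '[[[0.003,0.0003,0,0,0,0],[0.003,0.0003,0,0,0,0],[0.003,0.0003,0,0,0,0],[0,0,0,0,0,0],[0,0,0,0,0,0]]]'
python3 - <<'E'
from h import *
p,d=grab_frame("scene");cv2.imwrite("pics/s3.png",cv2.resize(p[120:320,220:460],None,fx=3,fy=3))
E
```

```text
time: 8.72
tool_pos: [0.5543, 0.0525, 0.1664]
tool_rot: [-0.0, -0.046, 0.999, 0.0]
contact_force: [-0.7, 0.3, -0.3]
gripper_width: -0.002
grasp_force: 0.0
```

View pics/s3.png

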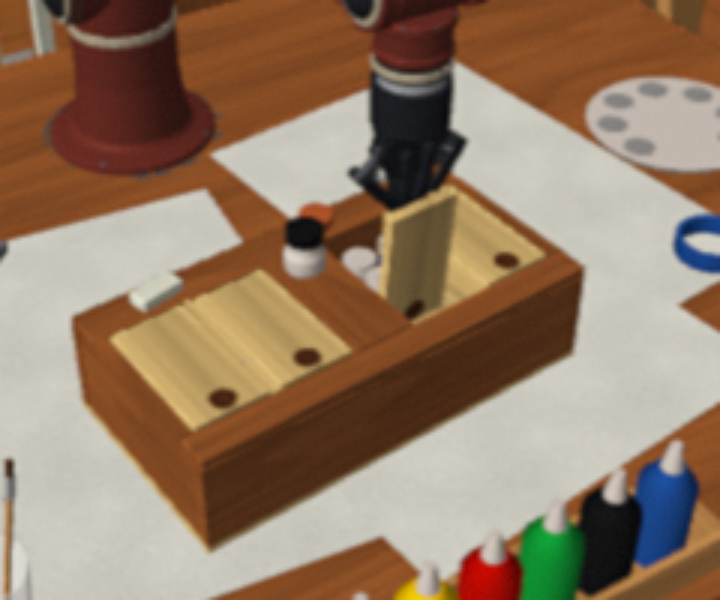

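The lid stands about upright. I'll keep pushing toward the stop in small steps.

```bash
python3 -m handwheel '[[[0.003,0.0003,0,0,0,0],[0.003,0.0003,0,0,0,0],[0.003,0.0003,0,0,0,0],[0.003,0.0003,0,0,0,0],[0,0,0,0,0,0],[0,0,0,0,0,0]]]'
```

```text
time: 9.27
tool_pos: [0.5662, 0.0537, 0.1664]
tool_rot: [-0.001, -0.046, 0.999, 0.0]
contact_force: [-2.2, -0.7, -1.4]
gripper_width: -0.001
grasp_force: 1.1
```

```bash
python3 -m handwheel '[[[0.002,0.0002,0,0,0,0],[0.002,0.0002,0,0,0,0],[0,0,0,0,0,0],[0,0,0,0,0,0]]]'
```

```text
time: 9.6
tool_pos: [0.5667, 0.0537, 0.1662]
tool_rot: [-0.006, -0.046, 0.999, -0.0]
contact_force: [-14.7, -1.8, 7.2]
gripper_width: 0.002
grasp_force: 8.6
```

```bash
python3 -m handwheel '[[[0.002,0.0002,0,0,0,0],[0.0015,0.0001,0,0,0,0],[0,0,0,0,0,0],[0,0,0,0,0,0]]]'
```

```text
time: 9.93
tool_pos: [0.5671, 0.0538, 0.1662]
tool_rot: [-0.01, -0.046, 0.999, -0.001]
contact_force: [-27.9, -3.6, 13.5]
gripper_width: -0.0
grasp_force: 15.5
```

It has reached the stop: the force climbs with no further travel. I'll back away along -x and up, then check.

```bash
python3 -m handwheel '[[[-0.006,-0.0005,0,0,0,0],[-0.012,-0.001,0,0,0,0],[-0.03,-0.003,0,0,0,0],[-0.03,-0.003,0.01,0,0,0],[-0.03,-0.003,0.03,0,0,0],[0,0,0.04,0,0,0],[0,0,0.04,0,0,0],[0,0,0,0,0,0],[0,0,0,0,0,0]]]'
python3 - <<'E'
from h import *
p,d=grab_frame("scene");cv2.imwrite("pics/s4.png",cv2.resize(p[120:320,220:460],None,fx=3,fy=3))
E
```

```text
time: 10.68
tool_pos: [0.4686, 0.0438, 0.2908]
tool_rot: [0.005, -0.046, 0.999, -0.0]
contact_force: [-0.2, -0.4, 0.1]
gripper_width: -0.002
grasp_force: 0.0
```

View pics/s4.png

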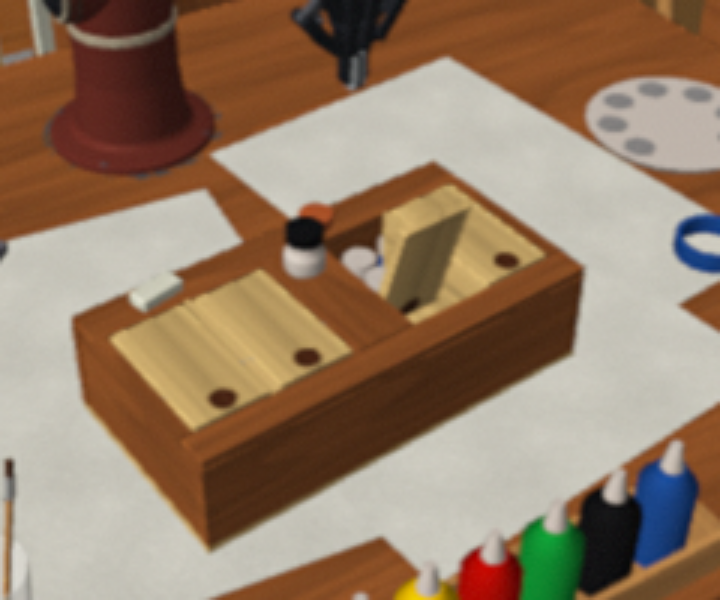

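The lid leans back past vertical at its stop, the other lids are shut and the bystanders haven't moved.

```bash
python3 -c "
from plant import *
print(job_done())"
```

```text
the job is handed in; nothing more can be done
None
```

The inner left lid (b) was the unlocked one; it is open, leaning back against its stop, with the other three lids shut and the bystanders where they were, and the job is handed in (no verdict was returned).

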